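# Reset the tripped outlet by feel and switch the bench power box back on

### The arm

A 6-joint arm with a two-finger parallel gripper is mounted at the origin on the work surface. World frame = base frame: x ahead of the robot, y to its left, z up, the work surface at z = 0. Lengths are in mm, angles in rad, forces in N, time in s.
With the tool pointing down it reaches from about 200 to 875 mm from the base axis. Payload 3.4 kg.
Tool frame: the origin (TCP) lies at the very end of the fingers, on their centre line; the grasp point (between the pads) lies 19 mm behind it; z points along the fingers, y is the direction in which the jaws open and shut (so a half turn about z gives the same grasp; the last joint's range is limited). The gripper opens to 94 mm and grips with 3 to 60 N. Pads are 16 mm wide; open, the fingers measure 119 mm over their backs; the gripper's body (75 mm by 177 mm) begins 78 mm behind the grasp point.
Start: joints at [-1.401, 0.276, 1.505, -0, 1.361, -0.121], TCP at [164.862, -550.896, 205.493] pointing down, gripper open.
Joint ranges: [-2.89, 2.89], [-0.75, 2.08], [0.22, 2.7], [-1.18, 4.32], [0.11, 2.71], [-2.7, 2.7]. Speed limits (rad/s): [2.57, 2.57, 3.14, 3.14, 3.14, 3.14].

### API

Orientations are given as a rotation vector (axis times angle).
In Python, from cell import bot gives the robot as it stands.
- The arm moves only by the shell command python3 -m jog 'ROWS' [OPENING]. ROWS is JSON, a list of rows, each a list of 6 numbers: the shift along the tool's x, y, z in m, then the turn, a rotation vector about the tool's x, y, z in rad. A call has 1 to 5 rows; each row is the pose to reach, as a shift and turn from the pose commanded when the call began, along the tool's axes at that moment; what a row does not reach only later rows make up. A row lasts 1/8 s, in which the tool goes at most 62.5 mm and 10.7 degrees, less where a joint would pass 70% of its speed; a pose out of reach is approached as far as the arm can. A call with a gripper value outside its range is refused whole. OPENING is the finger opening in m, from 0 to 0.094, set as the call begins (- or left out, the last holds). The fingers move at their own pace and stop on an object; the grip force is fixed at half the most. Time passes only in rows, so rows that repeat a pose let the fingers close. It gives the time, the measured TCP pose, the force and the opening at its end, in the units of the state.
- bot.get_state(): the state, without advancing time (a new reading comes with each control period).
- bot.camera(name): name is "side" or "top" or "wrist"; returns the picture (400x640x3 uint8, red, green, blue); there is no depth.
- bot.calibration(name): a dict with "intrinsics" (3x3 intrinsics, pixels), "R" (3x3) and "t" (3): a world point X has camera coordinates R X + t. Camera axes: x right, y down, z forward; pixel columns grow to the right and rows downward; lengths in mm; the calibration is good to about 2 mm. A picture is of the moment at which its call begins: read the wrist's pose just before it. calibration takes no time and is no camera call; for the wrist camera it gives the pose at the moment of the call.
- bot.hand_in(): hands the job in, once; it reports no verdict.
The state is a dict: "clock": time; "q": joint angles; "dq": joint speeds; "tau": joint torques, N m; "tcp_pos": TCP position; "tcp_rot": TCP orientation; "force": force on the tool from outside, world axes, zero at the start; "torque": the same for the moment, N m; "grip_width": finger opening in mm.
Only numpy, scipy, OpenCV 4.12 (cv2) and the standard library are available. Lean on these libraries where they do the work, as an engineer would, in place of code of your own. Each camera call takes 0.05 s, during which the arm holds its last target.

### The job

One outlet of the bench power box has tripped, and all its lamps are dark because the main switch is off: feel for the tripped breaker by pressing the four round reset buttons gently, one at a time. A button that gives softly is healthy, so let it go well before it reaches the bottom (pushing it right in would switch that outlet off); the tripped one is firm: press it until it snaps over and goes in, and let it up. Then push the main toggle switch over to ON and leave the pot, bottle and paint cups where they stand.

Things in the scene. Friction and masses are not known exactly. Their poses are not given: they have to be found in the camera images.
- power_box: grey bench power box with orange side guards, fixed, 170 deep (x) by 380 wide (y) mm; origin: centre of its underside; x away from the robot, y along the button row, z up. Its panel slopes up away from the robot by 0.17 rad (normal in the box frame: -0.169, 0, 0.986), 55 mm high at the near edge, 84 at the far edge. Blue outlet lids beyond the buttons are not part of the work
- place_1 (a point): panel surface point at the centre of the first reset button (-y end of the row; 52 mm spacing along y). Each button is an off-white cap, 23 mm across, in a black collar (34 mm across, 4 mm high); its flat top stands 17 mm off this point along the panel's normal, and it moves straight in along the normal. All four look alike and spring up when let go
- place_2 (a point): same point of the second button. How a HEALTHY button feels, at whichever place: soft all the way; it yields at 2 N, reaches only 2.5 N at 2.5 mm and 3.2 N at 6 mm in, where it lands on the trip bar at the bottom (hard stop 7.5 mm in)
- place_3 (a point): same point of the third button. How the TRIPPED button feels, at whichever place: firm and steadily rising: about 3 N at 1 mm in, 5.5 N at 2.5 mm, 8 N at 4 mm, 11 N at 6 mm, where it snaps over and the force falls at once to under 5 N; from then on it is set, and soft like the others
- place_4 (a point): same point of the fourth button (nearest the main switch). Exactly one of the four is tripped, and its place changes from start to start
- breaker (a joint): plunger of the one tripped breaker, hidden inside the box (it does not tell at which place it is): 0 = popped out (tripped), 0.0055 m = set. It does not move while its button is pressed, until the snap; then it jumps in and stays
- trip_bar (a joint): common trip bar hidden inside the box under the buttons: 0 at rest; a healthy button pushed to the bottom moves it, and over 0.0003 m it switches that outlet off
- main_pivot (a point): pivot of the main toggle switch, on the panel surface at the +y end of the box. The toggle is a steel bat handle, 42 mm long from here, 7 to 11 mm thick, rising from a steel collar 24 mm across and 12 mm high; it swings about the box's y axis
- main_switch (a joint): angle of the main toggle: 0 = OFF, leaning 0.42 rad from the panel's normal down-slope (towards the robot); 0.84 = ON, leaning 0.42 rad up-slope (away from the robot). It goes over centre at 0.42 and then stays; pushing it at 30 mm off the panel takes about 3 N
- pot: painted clay pot, 101 mm across, 70 mm high, standing on the black banding wheel (160 mm across, 44 mm high); origin at the centre of its underside. Leave alone
- glaze_bottle: teal glaze bottle, 68 mm across, 175 mm high; origin at the centre of its underside. Leave alone
- cup_teal: small open paint cup with teal paint, 62 mm across, 32 mm high; origin at the centre of its underside. Leave alone
- cup_lime: small open paint cup with lime paint, same size. Leave alone

How it is judged:
By the outcome, as a careful person would: the job done as asked, in the order asked, and still so for the second after the job is handed in, with the robot touching nothing.
It also fails if it takes over 67 s, if anything falls off the work surface, if the arm or the gripper's body presses on something with over 40 N, if the wrist force passes 120 N, or if a joint passes its speed limit or range.

## Working session

There is one attempt and no reset: what is moved stays moved. The work goes in short steps, Python scripts to look and compute and a shell command to move; the robot and the scene stay as the last step left them, time stands still between calls to the robot, and variables do not carry over. Pictures are saved under pics/ and viewed, and the job is handed in when it is done.

```bash
ls; mkdir -p pics; python3 - <<'E'
from cell import bot
import cv2
s=bot.get_state();print(s)
for n in("side","top","wrist"):
    c=bot.calibration(n);print(n,c)
    cv2.imwrite(f"pics/{n}0.png",cv2.cvtColor(bot.camera(n),cv2.COLOR_RGB2BGR))
E
```

```text
pics
{'clock': 0.0, 'q': array([-1.40103502e+00,  2.76549723e-01,  1.50608886e+00,  1.89857411e-05,
        1.36072728e+00, -1.21003190e-01]), 'dq': array([ 0.00042187,  0.00075105, -0.00094116,  0.00060388, -0.0018377 ,
        0.00115174]), 'tau': array([ 2.27801749e-03, -4.04576111e+01, -2.37225831e+01,  7.06220395e-02,
        3.45845881e-02, -1.24029616e-04]), 'tcp_pos': array([ 164.74764657, -550.30347784,  204.64822583]), 'tcp_rot': array([-3.10669722e+00, -4.54861537e-01,  3.87224824e-05]), 'force': array([ 0.64854547, -0.79560449,  0.17147816]), 'torque': array([ 0.00278664,  0.04793713, -0.00268661]), 'grip_width': 94.07484128620585}
side {'intrinsics': array([[362.50142803,   0.        , 318.30172032],
       [  0.        , 362.50142803, 200.6701738 ],
       [  0.        ,   0.        ,   1.        ]]), 'R': array([[-0.98474884, -0.17376027,  0.00878044],
       [-0.12317727,  0.66066123, -0.74050936],
       [ 0.12287021, -0.73029728, -0.67198869]]), 't': array([ 535.34102199,  120.92117014, 1012.54508796])}
top {'intrinsics': array([[442.16898587,   0.        , 314.54305005],
       [  0.        , 442.16898587, 193.66465979],
       [  0.        ,   0.        ,   1.        ]]), 'R': array([[ 0.10569223, -0.99439488,  0.00282348],
       [-0.96606577, -0.10335332, -0.23671719],
       [ 0.23568217,  0.0222915 , -0.9715745 ]]), 't': array([-22.60743991, 574.90880162, 958.01619418])}
wrist {'intrinsics': array([[312.25014536,   0.        , 319.55135586],
       [  0.        , 312.25014536, 201.13157549],
       [  0.        ,   0.        ,   1.        ]]), 'R': array([[ 0.28663474, -0.95803912, -0.00125482],
       [-0.91804037, -0.27504159,  0.28557661],
       [-0.27393869, -0.08070421, -0.95835506]]), 't': array([-574.77359001,  -29.73091586,  393.92252366])}
```

View pics/top0.png

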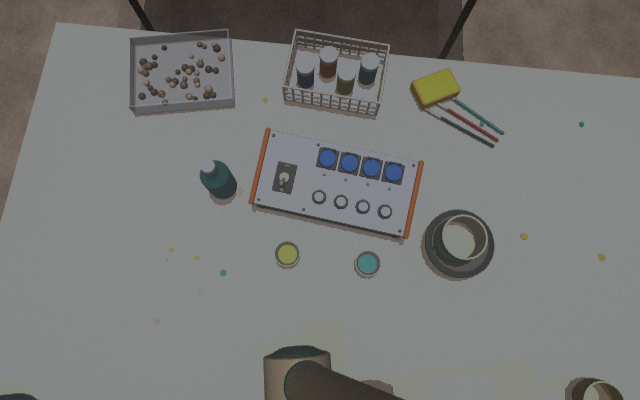

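View pics/side0.png

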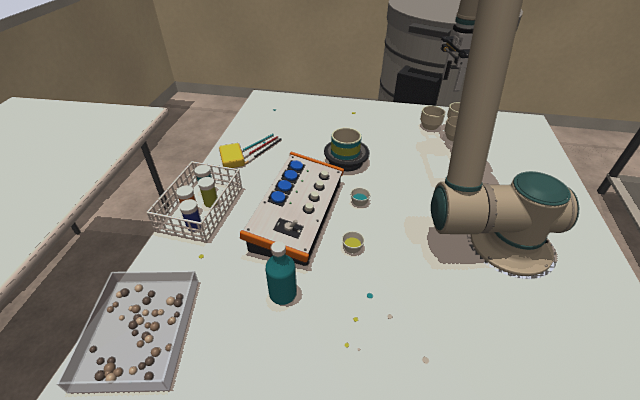

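View pics/wrist0.png

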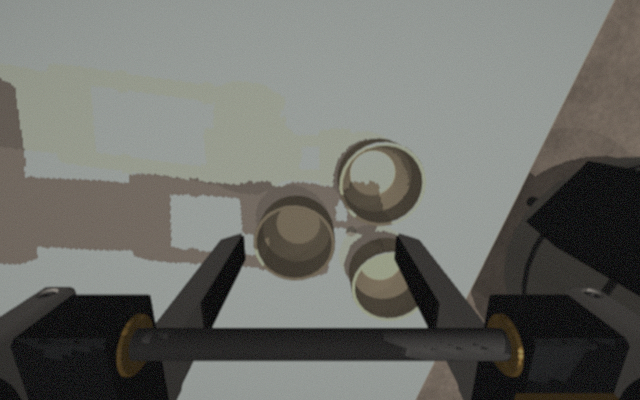

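```bash
python3 - <<'E'
import cv2,numpy as np
t=cv2.imread("pics/top0.png")[120:245,240:430]
cv2.imwrite("pics/top0c.png",cv2.resize(t,None,fx=4.2,fy=4.2,interpolation=cv2.INTER_CUBIC))
t=cv2.imread("pics/side0.png")[140:265,235:365]
cv2.imwrite("pics/side0c.png",cv2.resize(t,None,fx=4.5,fy=4.5,interpolation=cv2.INTER_CUBIC))
E
```

```text
(no output)
```

View pics/top0c.png

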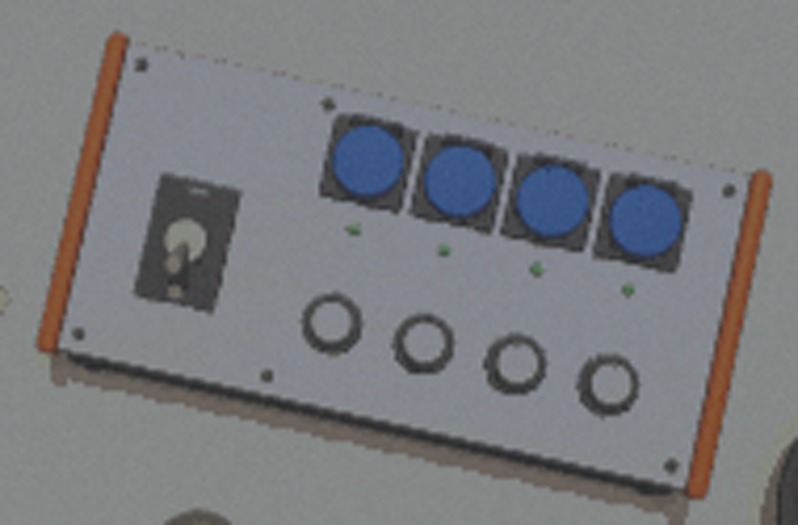

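View pics/side0c.png

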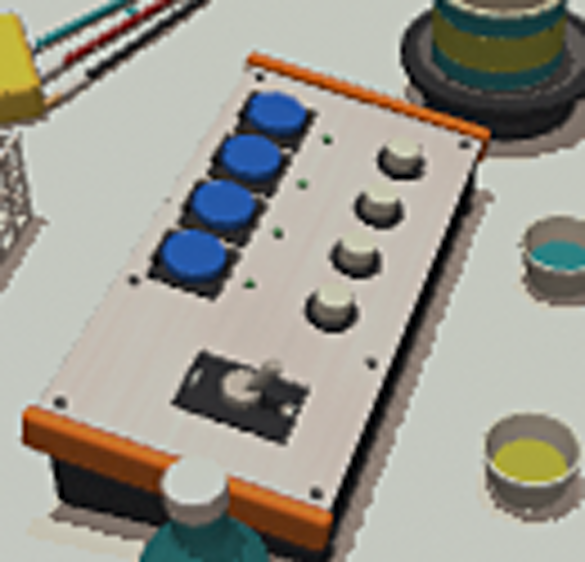

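```bash
cat > h.py <<'E'
import numpy as np
from cell import bot
def ray(n,uv,c=None):
    c=c or bot.calibration(n);R,t=c["R"],c["t"]
    d=R.T@np.linalg.solve(c["intrinsics"],[uv[0],uv[1],1.]);return -R.T@t,d/np.linalg.norm(d)
def onz(n,uv,z,c=None):
    o,d=ray(n,uv,c);return o+d*(z-o[2])/d[2]
def tri(a,b):
    A=np.zeros((3,3));v=np.zeros(3);P=[]
    for o,d in(a,b):
        M=np.eye(3)-np.outer(d,d);A+=M;v+=M@o
    p=np.linalg.solve(A,v)
    return p,[float(np.linalg.norm((np.eye(3)-np.outer(d,d))@(p-o))) for o,d in(a,b)]
E
python3 - <<'E'
from h import *
import cv2
g=cv2.imread("pics/top0.png");gray=cv2.cvtColor(g,cv2.COLOR_BGR2GRAY)
T=[]
for x,y in[(332,323),(424,343),(516,364),(608,385)]:
    cx,cy=240+x/4.2,120+y/4.2
    big=cv2.resize(gray[int(cy)-6:int(cy)+8,int(cx)-6:int(cx)+8],None,fx=8,fy=8,interpolation=cv2.INTER_CUBIC)
    _,b=cv2.threshold(big,0,255,cv2.THRESH_OTSU)
    n,l,s,c=cv2.connectedComponentsWithStats(b)
    k=l[56,56];u=(c[k]+.5)/8-.5+[int(cx)-6,int(cy)-6]
    print(u,s[k,4]/64,(cx-.5,cy-.5));T.append(u)
S=[(235+x/4.5-.4,140+y/4.5-.4) for x,y in[(333,297),(357,248),(382,200),(404,150)]]
for a,b in zip(T,S):
    print(tri(ray("top",a),ray("side",b)), onz("top",a,82))
ct=lambda x,y:(240+x/4.2-.4,120+y/4.2-.4)
cs=lambda x,y:(235+x/4.5-.4,140+y/4.5-.4)
print("tog collar",tri(ray("top",ct(186,239)),ray("side",cs(240,384))))
print("tog tip",tri(ray("top",ct(175,264)),ray("side",cs(272,369))))
# screws
print("plate",[tri(ray("top",ct(*a)),ray("side",cs(*b))) for a,b in(((141,64),(60,402)),((79,333),(316,493)),((729,190),(259,76)),((671,465),(464,143)))])
for a,z in(((118,38),90),((47,346),60),((762,178),90),((698,490),60)): print(onz("top",ct(*a),z))
E
```

```text
[318.44214632 196.14503548] 69.359375 (318.54761904761904, 196.4047619047619)
[340.63266431 201.0419056 ] 70.84375 (340.45238095238096, 201.16666666666666)
[362.830792   206.05195885] 69.296875 (362.35714285714283, 206.16666666666666)
[385.14006041 210.97989636] 70.484375 (384.26190476190476, 211.16666666666666)
(array([567.04656701,  28.76866033,  76.24305791]), [0.37418215138629213, 0.37418215138644373]) [566.06301418  28.68590226  82.        ]
(array([561.69589319, -23.24944095,  72.61958962]), [0.4833529842567612, 0.48335298425704015]) [560.02029662 -22.89780184  82.        ]
(array([554.95709165, -75.14607921,  71.72705239]), [1.0763881717577648, 1.076388171757647]) [553.74724874 -74.258189    82.        ]
(array([ 548.32154011, -126.48058709,   75.46287068]), [0.8146723796279308, 0.8146723796278318]) [ 547.72345855 -125.59065904   82.        ]
tog collar (array([605.23013816, 113.45921174,  77.79726256]), [0.04624427067206271, 0.04624427067222104])
tog tip (array([585.20113627, 115.8093005 ,  96.46458437]), [0.23159812655270634, 0.23159812655290482])
plate [(array([702.24429305, 150.62426012,  82.85683815]), [0.5211390331499138, 0.521139033150151]), (array([549.87464868, 168.32807919,  56.24194712]), [0.7484943541258691, 0.748494354125882]), (array([ 663.11658286, -182.89711188,   83.00246531]), [0.6725733372245151, 0.672573337224394]), (array([ 510.73522948, -164.71830964,   57.77374122]), [0.4300105010386647, 0.4300105010386567])]
[714.13342937 164.50530253  90.        ]
[540.59466999 184.41818578  60.        ]
[ 670.32833786 -199.25511459   90.        ]
[ 498.59050737 -179.84063132   60.        ]
```

```bash
cat >> h.py <<'E'
from scipy.spatial.transform import Rotation as Ro
yaw=-0.118
ex=np.array([np.cos(yaw),np.sin(yaw),0]);ey=np.array([-np.sin(yaw),np.cos(yaw),0]);ez=np.array([0,0,1.])
nrm=-0.169*ex+0.986*ez
z=-nrm; y=np.cross(nrm,ey); y=-y if y@ex<0 else y; x=np.cross(y,z)
RT=np.column_stack([x,y,z])
top=[onz("top",u,79.1) for u in((385.14,210.98),(362.83,206.05),(340.63,201.04),(318.44,196.15))]
def go(p,R=RT):
    s=bot.get_state();R0=Ro.from_rotvec(s["tcp_rot"]).as_matrix()
    print("clk",s["clock"],"tcp",s["tcp_pos"].round(2),"F",s["force"].round(2))
    print("shift m",(R0.T@(np.array(p)-s["tcp_pos"])/1000).round(4),"turn",Ro.from_matrix(R0.T@R).as_rotvec().round(4))
def show():
    s=bot.get_state();d=s["tcp_pos"]
    print(s["clock"],"Fn",(s["force"]@nrm).round(2),"F",s["force"].round(2),"height over cap1..4",[((d-t)@nrm).round(2) for t in top])
E
python3 -c "
from h import *
print(top,RT)
go(top[0]+nrm*80);print(onz('top',(218,186),60))"
```

```text
[array([ 548.35836263, -126.00620076,   79.1       ]), array([554.40451335, -74.52054514,  79.1       ]), array([560.69546878, -23.00462095,  79.1       ]), array([566.73999232,  28.72817024,  79.1       ])] [[ 0.11781547  0.97914343  0.16782479]
 [ 0.99379781 -0.11607818 -0.01989575]
 [ 0.          0.169      -0.986     ]]
clk 0.15 tcp [ 164.79 -550.44  204.8 ] F [-0.43 -0.01  0.54]
shift m [ 0.4767 -0.3019  0.0473] turn [-0.1513  0.0977 -1.1592]
[570.55744765 266.46107816  60.        ]
```

```bash
python3 -m jog '[[0.04,-0.025,0,-0.013,0.008,-0.1],[0.08,-0.05,0,-0.025,0.016,-0.2],[0.12,-0.075,0,-0.038,0.024,-0.3],[0.16,-0.1,0,-0.05,0.033,-0.4],[0.2,-0.125,0,-0.063,0.04,-0.5]]' 0; python3 -c "
from h import *
go(top[0]+nrm*80)"
```

```text
clock: 0.78
tcp_pos: [321.3, -372.4, 205.3]
tcp_rot: [2.845, 1.193, 0.075]
force: [0.2, 0.9, -0.8]
grip_width: 47.4
clk 0.775 tcp [ 321.35 -372.39  205.28] F [ 0.24  0.93 -0.75]
shift m [ 0.3254 -0.0251  0.0532] turn [-0.0881  0.0568 -0.6561]
```

```bash
python3 -m jog '[[0.06,-0.005,0.005,-0.018,0.011,-0.13],[0.12,-0.01,0.012,-0.035,0.023,-0.26],[0.18,-0.015,0.025,-0.053,0.034,-0.39],[0.24,-0.02,0.04,-0.07,0.045,-0.52],[0.3,-0.0235,0.05,-0.088,0.0568,-0.656]]'; python3 -m jog '[[0.005,0,0,0,0,0],[0.005,0,0,0,0,0]]'; python3 -c "
from h import *
go(top[0]+nrm*15)
import cv2
for n in('top','wrist'):cv2.imwrite(f'pics/{n}1.png',cv2.cvtColor(bot.camera(n),cv2.COLOR_RGB2BGR))
"
```

```text
clock: 1.4
tcp_pos: [518.6, -143.6, 160.1]
tcp_rot: [2.249, 2.001, 0.169]
force: [0.8, -1.1, 0.5]
grip_width: 0.7
clock: 1.65
tcp_pos: [518.1, -140.4, 160.5]
tcp_rot: [2.253, 1.997, 0.168]
force: [0.3, -0.0, 0.2]
grip_width: 0.5
clk 1.65 tcp [ 518.08 -140.35  160.53] F [ 0.29 -0.02  0.21]
shift m [0.0179 0.0143 0.07  ] turn [-0.0016  0.0007 -0.0024]
```

View pics/wrist1.png

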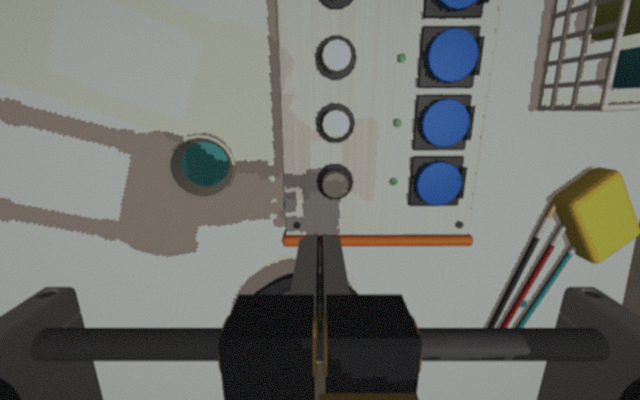

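View pics/top1.png

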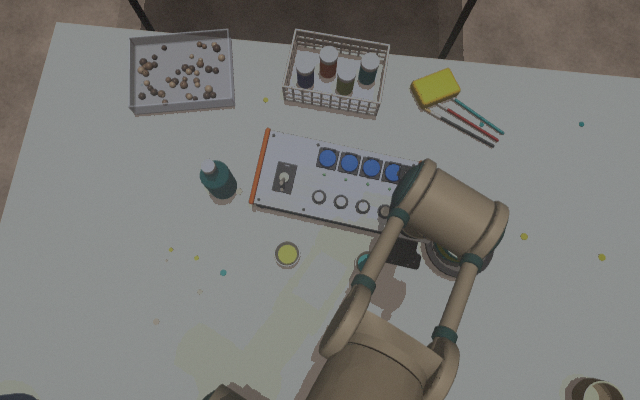

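```bash
python3 - <<'E'
from h import *
for u in((335,181.5),(335,122),(337,54)): print(onz("wrist",u,79.1))
print(top[:3])
E
```

```text
[ 548.88632778 -123.48710499   79.1       ]
[554.31814356 -73.4010585   79.1       ]
[561.44249057 -22.48984425  79.1       ]
[array([ 548.35836263, -126.00620076,   79.1       ]), array([554.40451335, -74.52054514,  79.1       ]), array([560.69546878, -23.00462095,  79.1       ])]
```

Wrist view: caps at (335,181), (335,123), (336,57); these agree with the top view to about 2 mm. Approaching button 1.

```bash
python3 -m jog '[[0.009,0.007,0.03,0,0,0],[0.018,0.0143,0.055,0,0,0],[0.018,0.0143,0.073,0,0,0],[0.018,0.0143,0.073,0,0,0]]'; python3 -c "
from h import *
go(top[0]+nrm*5);show()"
```

```text
clock: 2.25
tcp_pos: [545.6, -127.0, 90.2]
tcp_rot: [2.257, 1.995, 0.167]
force: [0.4, -0.3, -0.2]
grip_width: 0.6
clk 2.25 tcp [ 545.58 -126.96   90.22] F [ 0.43 -0.32 -0.18]
shift m [0.0013 0.0007 0.0064] turn [-0.0031  0.0005 -0.0054]
2.25 Fn -0.26 F [ 0.43 -0.32 -0.18] height over cap1..4 [np.float64(11.41), np.float64(11.4), np.float64(11.43), np.float64(11.42)]
```

```bash
python3 -m jog '[[0.001,0.0007,0.003,0,0,0],[0.001,0.0007,0.006,0,0,0],[0.001,0.0007,0.008,0,0,0],[0.001,0.0007,0.0085,0,0,0],[0.001,0.0007,0.0085,0,0,0]]'; python3 -c "
from h import *
show()"
for i in 1 2; do :; done; python3 -m jog '[[0,0,0.001,0,0,0],[0,0,0.001,0,0,0]]'; python3 -c "
from h import *
show()"
```

```text
clock: 2.88
tcp_pos: [549.2, -125.1, 83.1]
tcp_rot: [2.253, 1.996, 0.17]
force: [0.2, -0.3, -0.1]
grip_width: 0.6
2.875 Fn -0.12 F [ 0.15 -0.3  -0.09] height over cap1..4 [np.float64(3.84), np.float64(3.83), np.float64(3.86), np.float64(3.85)]
clock: 3.12
tcp_pos: [549.3, -125.1, 81.9]
tcp_rot: [2.253, 1.996, 0.169]
force: [-0.2, -0.2, 1.0]
grip_width: 0.2
3.125 Fn 1.06 F [-0.2  -0.19  1.04] height over cap1..4 [np.float64(2.64), np.float64(2.63), np.float64(2.66), np.float64(2.65)]
```

```bash
for r in 1; do python3 -m jog '[[0,0,0.0008,0,0,0],[0,0,0.0008,0,0,0]]' >/dev/null; done; python3 -c "
from h import *
show()"
python3 -m jog '[[0,0,0.0008,0,0,0],[0,0,0.0008,0,0,0]]' >/dev/null;  python3 -c "
from h import *
show()"
```

```text
3.375 Fn -0.82 F [ 0.36  0.18 -0.78] height over cap1..4 [np.float64(1.87), np.float64(1.86), np.float64(1.89), np.float64(1.87)]
3.625 Fn 0.64 F [-0.09 -0.2   0.64] height over cap1..4 [np.float64(1.06), np.float64(1.05), np.float64(1.08), np.float64(1.06)]
```

```bash
python3 -m jog '[[0,0,0.001,0,0,0],[0,0,0.001,0,0,0]]' >/dev/null; python3 -c "
from h import *
show()"
python3 -m jog '[[0,0,0.001,0,0,0],[0,0,0.001,0,0,0]]' >/dev/null;  python3 -c "
from h import *
show()"
```

```text
3.875 Fn 1.96 F [-0.88 -0.75  1.86] height over cap1..4 [np.float64(0.28), np.float64(0.27), np.float64(0.3), np.float64(0.28)]
4.125 Fn 1.91 F [-1.13  0.    1.74] height over cap1..4 [np.float64(-0.79), np.float64(-0.8), np.float64(-0.77), np.float64(-0.78)]
```

```bash
python3 -m jog '[[0,0,0.001,0,0,0],[0,0,0.001,0,0,0]]' >/dev/null; python3 -c "
from h import *
show()"
python3 -m jog '[[0,0,0.0007,0,0,0],[0,0,0.0007,0,0,0]]' >/dev/null;  python3 -c "
from h import *
show()"
```

```text
4.375 Fn 1.46 F [-0.34  0.19  1.42] height over cap1..4 [np.float64(-1.86), np.float64(-1.87), np.float64(-1.84), np.float64(-1.86)]
4.625 Fn 2.75 F [-0.18  1.4   2.73] height over cap1..4 [np.float64(-2.55), np.float64(-2.56), np.float64(-2.53), np.float64(-2.55)]
```

```bash
python3 -m jog '[[0,0,0,0,0,0]]'; python3 -m jog '[[0,0,-0.012,0,0,0],[0.026,0,-0.012,0,0,0],[0.052,0,-0.012,0,0,0],[0.052,0,-0.006,0,0,0],[0.052,0,-0.006,0,0,0]]'; python3 -c "
from h import *
show();go(top[1])"
```

```text
clock: 4.75
tcp_pos: [550.3, -125.3, 76.8]
tcp_rot: [2.253, 1.996, 0.17]
force: [-0.4, -0.2, 2.7]
grip_width: 0.4
clock: 5.38
tcp_pos: [555.1, -73.8, 82.3]
tcp_rot: [2.253, 1.997, 0.168]
force: [0.4, 0.1, 0.2]
grip_width: 0.6
5.375 Fn 0.16 F [0.43 0.15 0.23] height over cap1..4 [np.float64(3.11), np.float64(3.1), np.float64(3.13), np.float64(3.11)]
clk 5.375 tcp [555.13 -73.8   82.35] F [0.43 0.15 0.23]
shift m [-0.0008 -0.0012  0.0031] turn [-0.0013  0.0008 -0.0026]
```

Button 1 is soft (2.7 N at ~3 mm). Now button 2.

```bash
python3 -m jog '[[0,0,0.002,0,0,0],[0,0,0.003,0,0,0],[0,0,0.004,0,0,0],[0,0,0.004,0,0,0]]' >/dev/null; python3 -c "
from h import *
show()"
python3 -m jog '[[0,0,0.001,0,0,0],[0,0,0.001,0,0,0]]' >/dev/null;  python3 -c "
from h import *
show()"
python3 -m jog '[[0,0,0.0007,0,0,0],[0,0,0.0007,0,0,0]]' >/dev/null;  python3 -c "
from h import *
show()"
```

```text
5.875 Fn 2.03 F [-1.82 -1.2   1.77] height over cap1..4 [np.float64(-0.51), np.float64(-0.52), np.float64(-0.49), np.float64(-0.51)]
6.125 Fn 2.54 F [-1.06 -1.48  2.42] height over cap1..4 [np.float64(-1.5), np.float64(-1.51), np.float64(-1.48), np.float64(-1.5)]
6.375 Fn 3.23 F [-1.56 -2.17  3.06] height over cap1..4 [np.float64(-2.25), np.float64(-2.26), np.float64(-2.23), np.float64(-2.25)]
```

```bash
python3 -m jog '[[0,0,0.0007,0,0,0],[0,0,0.0007,0,0,0]]' >/dev/null;  python3 -c "
from h import *
show()"
for i in 1 2 3; do python3 -m jog '[[0,0,0,0,0,0]]' >/dev/null;  python3 -c "
from h import *
show()"; done
```

```text
6.625 Fn 2.55 F [-1.31 -2.01  2.41] height over cap1..4 [np.float64(-2.97), np.float64(-2.98), np.float64(-2.95), np.float64(-2.97)]
6.75 Fn 1.92 F [-0.52 -2.24  1.9 ] height over cap1..4 [np.float64(-2.95), np.float64(-2.96), np.float64(-2.93), np.float64(-2.94)]
6.875 Fn 2.99 F [-1.02 -0.85  2.87] height over cap1..4 [np.float64(-2.91), np.float64(-2.92), np.float64(-2.89), np.float64(-2.91)]
7.0 Fn 2.78 F [-0.75 -2.27  2.74] height over cap1..4 [np.float64(-2.91), np.float64(-2.92), np.float64(-2.89), np.float64(-2.91)]
```

Button 2 is soft (mean ~2.6 N at ~3.3 mm). On to button 3.

```bash
python3 -m jog '[[0,0,-0.013,0,0,0],[0.026,0,-0.013,0,0,0],[0.052,0,-0.013,0,0,0],[0.052,0,-0.006,0,0,0],[0.052,0,-0.006,0,0,0]]' >/dev/null; python3 -c "
from h import *
show();go(top[2])"
python3 -m jog '[[0,0,0.002,0,0,0],[0,0,0.003,0,0,0],[0,0,0.004,0,0,0],[0,0,0.004,0,0,0]]' >/dev/null; python3 -c "
from h import *
show()"
python3 -m jog '[[0,0,0.001,0,0,0],[0,0,0.001,0,0,0]]' >/dev/null;  python3 -c "
from h import *
show()"
python3 -m jog '[[0,0,0.0007,0,0,0],[0,0,0.0007,0,0,0]]' >/dev/null;  python3 -c "
from h import *
show()"; python3 -m jog '[[0,0,0,0,0,0]]' >/dev/null;  python3 -c "
from h import *
show()"
```

```text
7.625 Fn 0.61 F [ 0.1  -0.18  0.64] height over cap1..4 [np.float64(2.48), np.float64(2.48), np.float64(2.51), np.float64(2.49)]
clk 7.625 tcp [561.09 -21.83  81.69] F [ 0.1  -0.18  0.64]
shift m [-0.0012 -0.0007  0.0025] turn [-0.0022  0.0004 -0.0026]
8.125 Fn 3.91 F [-1.65 -2.67  3.74] height over cap1..4 [np.float64(-0.84), np.float64(-0.85), np.float64(-0.82), np.float64(-0.84)]
8.375 Fn 4.3 F [-2.29 -3.17  4.04] height over cap1..4 [np.float64(-1.84), np.float64(-1.85), np.float64(-1.82), np.float64(-1.83)]
8.625 Fn 5.45 F [-3.47 -3.49  5.01] height over cap1..4 [np.float64(-2.51), np.float64(-2.52), np.float64(-2.49), np.float64(-2.51)]
8.75 Fn 5.99 F [-2.72 -3.82  5.69] height over cap1..4 [np.float64(-2.49), np.float64(-2.49), np.float64(-2.46), np.float64(-2.48)]
```

Button 3 is firm (~6 N at 2.5–3 mm): the tripped one. Press on in small steps.

```bash
cat > s.py <<'E'
from h import *
show()
E
python3 -m jog '[[0,0,0.0008,0,0,0],[0,0,0.0016,0,0,0],[0,0,0.0016,0,0,0]]' >/dev/null; python3 s.py
python3 -m jog '[[0,0,0.0008,0,0,0],[0,0,0.0008,0,0,0]]' >/dev/null; python3 s.py
python3 -m jog '[[0,0,0.0005,0,0,0],[0,0,0.0005,0,0,0]]' >/dev/null; python3 s.py
```

```text
9.125 Fn 8.35 F [-4.49 -3.21  7.76] height over cap1..4 [np.float64(-3.87), np.float64(-3.88), np.float64(-3.85), np.float64(-3.86)]
9.375 Fn 9.56 F [-4.88 -4.88  8.97] height over cap1..4 [np.float64(-4.53), np.float64(-4.54), np.float64(-4.51), np.float64(-4.53)]
9.625 Fn 9.82 F [-5.52 -2.94  9.08] height over cap1..4 [np.float64(-4.9), np.float64(-4.91), np.float64(-4.88), np.float64(-4.89)]
```

```bash

python3 -m jog '[[0,0,0.0004,0,0,0],[0,0,0.0004,0,0,0]]' >/dev/null; python3 s.py
python3 -m jog '[[0,0,0.0003,0,0,0],[0,0,0.0003,0,0,0]]' >/dev/null; python3 s.py
```

```text
9.875 Fn 10.13 F [-4.97 -3.48  9.5 ] height over cap1..4 [np.float64(-5.26), np.float64(-5.27), np.float64(-5.24), np.float64(-5.26)]
10.125 Fn 10.35 F [-4.52 -3.14  9.79] height over cap1..4 [np.float64(-5.49), np.float64(-5.5), np.float64(-5.47), np.float64(-5.48)]
```

```bash

python3 -m jog '[[0,0,0.0003,0,0,0],[0,0,0.0003,0,0,0]]' >/dev/null; python3 s.py
```

```text
10.375 Fn 9.92 F [-4.42 -4.19  9.39] height over cap1..4 [np.float64(-5.75), np.float64(-5.76), np.float64(-5.73), np.float64(-5.74)]
```

```bash

python3 -m jog '[[0,0,0.0003,0,0,0],[0,0,0.0003,0,0,0]]' >/dev/null; python3 s.py
```

```text
10.625 Fn 4.08 F [-2.49 -3.15  3.78] height over cap1..4 [np.float64(-6.45), np.float64(-6.46), np.float64(-6.43), np.float64(-6.44)]
```

Snapped over (10 N → 4 N). Let it up and rise clear.

```bash
python3 -m jog '[[0,0,-0.01,0,0,0],[0,0,-0.03,0,0,0],[0,0,-0.05,0,0,0],[0,0,-0.05,0,0,0]]' >/dev/null; python3 s.py; cat >> h.py <<'E'
piv=np.array([607.2,113.3,66.9]);up=RT[:,1]
E
python3 -c "
from h import *
go(piv+nrm*24-up*48)
import cv2
for n in('top','wrist'):cv2.imwrite(f'pics/{n}2.png',cv2.cvtColor(bot.camera(n),cv2.COLOR_RGB2BGR))"
```

```text
11.125 Fn 0.49 F [-0.62  0.78  0.38] height over cap1..4 [np.float64(44.38), np.float64(44.37), np.float64(44.4), np.float64(44.39)]
clk 11.125 tcp [556.4  -20.58 123.35] F [-0.62  0.78  0.38]
shift m [ 0.1388 -0.0239  0.0375] turn [ 0.0032 -0.0005 -0.0033]
```

View pics/wrist2.png

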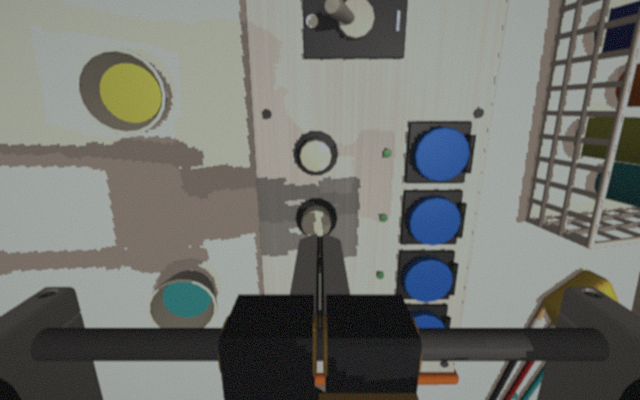

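```bash
python3 - <<'E'
from h import *
print(onz("wrist",(356,17),78.7),piv+12*nrm); t=piv+nrm*38.3-up*17.1;print(onz("wrist",(313,20),t[2]),t)
E
python3 -m jog '[[0.05,-0.01,0,0,0,0],[0.1,-0.024,0,0,0,0],[0.139,-0.024,0.01,0,0,0],[0.139,-0.024,0.0375,0,0,0],[0.139,-0.024,0.0375,0,0,0]]' >/dev/null
python3 -c "
from h import *
go(piv+nrm*24-up*36)
import cv2
for n in('side',):cv2.imwrite(f'pics/{n}3.png',cv2.cvtColor(bot.camera(n),cv2.COLOR_RGB2BGR)[120:290,200:420])"
```

```text
[603.71254903 114.31380374  78.7       ] [605.18610256 113.53874904  78.732     ]
[571.21944204 109.71489446 101.7739    ] [584.02895803 116.04694429 101.7739    ]
clk 11.85 tcp [552.36 119.42  77.82] F [-0.73 -0.28  0.14]
shift m [ 0.0004  0.0165 -0.004 ] turn [-0.0068  0.0016 -0.0019]
```

View pics/side3.png

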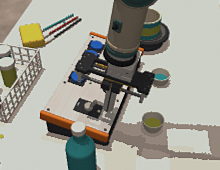

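```bash
python3 -m jog '[[0,0.006,-0.003,0,0,0],[0,0.012,-0.003,0,0,0],[0,0.018,-0.003,0,0,0],[0,0.022,-0.003,0,0,0],[0,0.026,-0.003,0,0,0]]'; python3 -c "
from h import *
go(piv+nrm*24-up*17.5)"; python3 -m jog '[[0,0.003,0,0,0,0],[0,0.006,0,0,0,0],[0,0.008,0,0,0,0]]'; python3 -c "
from h import *
go(piv+nrm*24-up*10)
import cv2
for n in('side',):cv2.imwrite(f'pics/{n}4.png',cv2.resize(cv2.cvtColor(bot.camera(n),cv2.COLOR_RGB2BGR)[170:270,230:360],None,fx=5,fy=5))"
```

```text
clock: 12.52
tcp_pos: [580.1, 115.8, 88.4]
tcp_rot: [2.253, 1.995, 0.17]
force: [-1.8, 0.7, 0.7]
grip_width: 0.8
clk 12.525 tcp [580.08 115.76  88.35] F [-1.75  0.74  0.66]
shift m [0.0008 0.0057 0.0017] turn [ 0.0002  0.0006 -0.0031]
clock: 12.9
tcp_pos: [588.2, 115.0, 89.7]
tcp_rot: [2.253, 1.995, 0.17]
force: [-1.0, -0.4, -0.2]
grip_width: 0.0
clk 12.9 tcp [588.2  114.99  89.65] F [-1.01 -0.4  -0.22]
shift m [0.0006 0.0049 0.0016] turn [ 0.0006  0.0004 -0.003 ]
```

View pics/side4.png

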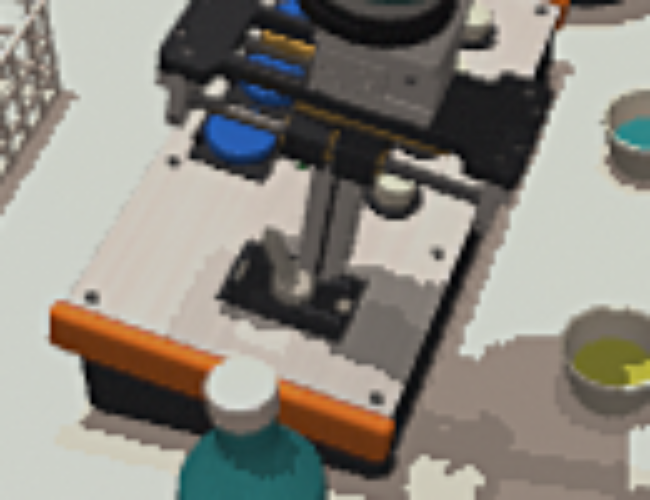

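The handle now leans up-slope (tip at about (270,235) in the crop). Back off and check.

```bash
python3 -m jog '[[0,-0.02,0,0,0,0],[0,-0.04,-0.01,0,0,0],[0,-0.06,-0.05,0,0,0],[0,-0.1,-0.1,0,0,0],[0,-0.15,-0.13,0,0,0]]';  python3 -m jog '[[0,-0.05,0,0,0,0],[0,-0.09,0,0,0,0],[0,-0.09,0,0,0,0]]'; python3 -c "
from h import *
import cv2
t=cv2.cvtColor(bot.camera('top'),cv2.COLOR_RGB2BGR)
cv2.imwrite('pics/top5.png',t)
cv2.imwrite('pics/top5c.png',cv2.resize(t[120:245,240:430],None,fx=4.2,fy=4.2,interpolation=cv2.INTER_CUBIC))
t=cv2.cvtColor(bot.camera('side'),cv2.COLOR_RGB2BGR)
cv2.imwrite('pics/side5.png',cv2.resize(t[140:265,235:375],None,fx=4.5,fy=4.5,interpolation=cv2.INTER_CUBIC))
a=cv2.imread('pics/top0.png')
print([ (x,y,a[y,x].tolist()) for x,y in((324,174),(346,179),(367,184),(389,188))])
t=cv2.imread('pics/top5.png')
print([ (x,y,t[y-1:y+2,x-1:x+2].max((0,1)).tolist(),a[y-1:y+2,x-1:x+2].max((0,1)).tolist()) for x,y in((324,174),(346,179),(367,184),(389,188))])
"
```

```text
clock: 13.58
tcp_pos: [418.7, 135.8, 195.0]
tcp_rot: [2.252, 1.993, 0.175]
force: [0.2, 0.5, 0.5]
grip_width: 0.5
clock: 13.95
tcp_pos: [327.2, 146.0, 177.0]
tcp_rot: [2.251, 1.999, 0.169]
force: [0.7, 0.7, -0.5]
grip_width: 0.5
[(324, 174, [90, 116, 89]), (346, 179, [89, 117, 85]), (367, 184, [83, 108, 79]), (389, 188, [93, 116, 89])]
[(324, 174, [130, 136, 121], [122, 133, 119]), (346, 179, [146, 138, 135], [143, 135, 133]), (367, 184, [139, 134, 128], [136, 129, 126]), (389, 188, [146, 140, 136], [143, 135, 133])]
```

View pics/top5c.png

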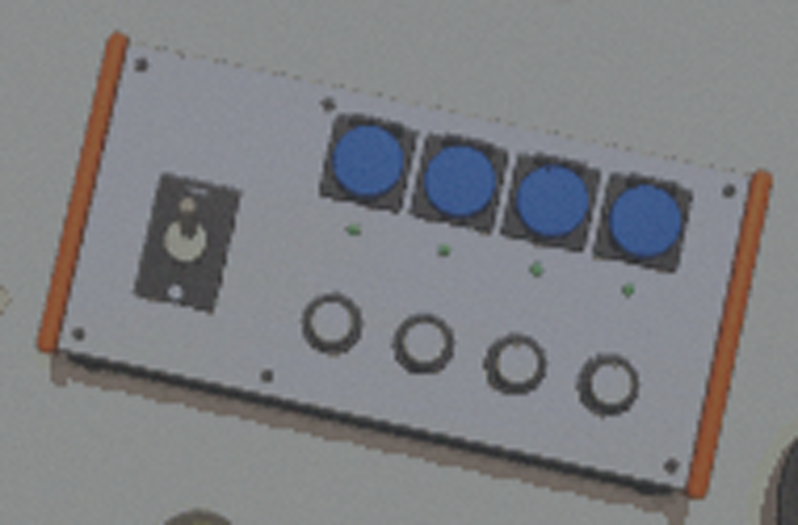

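View pics/side5.png

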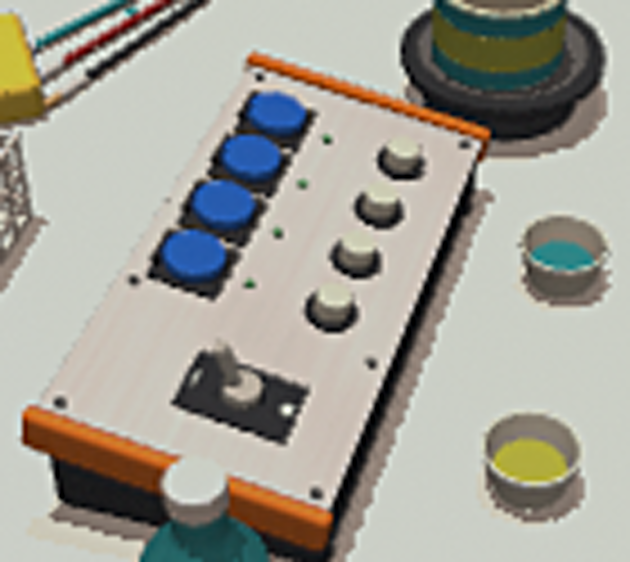

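View pics/top5.png

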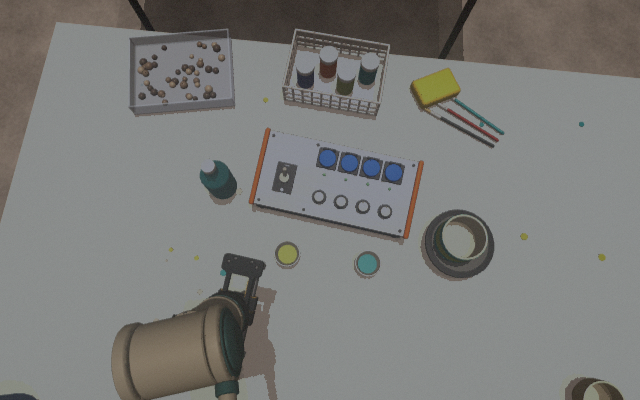

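```bash
python3 - <<'E'
from h import *
ct=lambda x,y:(240+x/4.2-.4,120+y/4.2-.4)
cs=lambda x,y:(235+x/4.5-.4,140+y/4.5-.4)
p,e=tri(ray("top",ct(187,204)),ray("side",cs(221,348)));d=p-piv
print(p,e,"lean",np.arctan2(d@up,d@nrm))
p,e=tri(ray("top",ct(175,264)),ray("side",cs(272,369)));d=p-piv
print("was",np.arctan2(d@up,d@nrm))
E
```

```text
[616.26110358 112.60016424 104.98123147] [0.9471184841771683, 0.9471184841769279] lean 0.403829325959126
was -0.47305482223275497
```

```bash
python3 -c "
from cell import bot
print(bot.get_state()['force'],bot.hand_in())"
```

```text
the job is handed in; nothing more can be done
[0.29299278 0.70719853 0.59361449] None
```

The third button was the tripped one. I reset it, pushed the main switch over to ON, and handed the job in at about 14 s with the arm clear of everything.

- **Buttons 1 and 2:** both felt soft, about 2.6 N at roughly 3 mm in, and I let them go there.
- **Button 3:** it was firm and rose steadily to about 10 N. It snapped at about 6 mm, the force dropped to 4 N, and I let it up at once.
- **Button 4:** I did not press it, since only one could be tripped.
- **Main switch:** from the camera images the handle leans +0.40 rad up-slope, against 0.42 for fully ON. It leaned −0.47 before.
- **Other objects:** in the last pictures the pot, bottle and cups look to be where they were, judged by eye.

Two things I could not confirm:
- **Lamps:** they look the same in the pictures with the switch on as before, so they do not confirm that the outlets are live.
- **Button 3 afterwards:** I did not press it again to feel it soft. After the snap the tool was about 6.4 mm in, just past where a set button meets the trip bar. I saw no hard-stop force, but I have no direct check that the bar stayed put.

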